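# Swap out the flat battery of the stall's light bar

### The arm

A 7-joint arm with a two-finger parallel gripper is mounted at the origin on the work surface. World frame = base frame: x ahead of the robot, y to its left, z up, the work surface at z = 0. Lengths are in mm, angles in rad, forces in N, time in s.
With the tool pointing down it reaches from about 400 to 875 mm from the base axis. Payload 19.3 kg.
Tool frame: the origin (TCP) lies between the finger pads; the fingertips stand 25 mm ahead of it and the grasp point (between the pads) lies 6 mm ahead of it; z points along the fingers, y is the line along which they close (so a half turn about z gives the same grasp; the last joint's range is limited). The gripper opens to 85 mm and grips with 20 to 120 N. Pads are 22 mm wide; open, the fingers measure 114 mm over their backs; the gripper's body (76 mm by 85 mm) begins 54 mm behind the grasp point. The pads swing forward as they close: fully open they stand 13 mm farther back than shut.
Start: joints at [1.142, 0.521, -0.036, 1.599, 0.021, 1.021, -0.113], TCP at [219.441, -585.201, 256.291] pointing down, gripper open.
Joint ranges: [-2.91, 2.91], [-0.3, 2.13], [-1.5, 1.42], [0.17, 2.43], [-1.26, 4.41], [0.16, 1.93], [-2.52, 2.52]. Speed limits (rad/s): [1.89, 1.89, 2.39, 2.39, 3.01, 3.01, 3.01].

### API

Orientations are given as a unit quaternion [x, y, z, w].
In Python, from bench import robot gives the robot as it stands.
- The arm moves only by the tool apply_moves, never from a script. Its argument "increments" is a list of rows, each a list of 7 numbers: the shift along the tool's x, y, z in mm, then the turn, a rotation vector about the tool's x, y, z in degrees, then the closure, from -1 (fully open) to 1 (shut). In form: [[dx, dy, dz, ax, ay, az, jaw], ...]. A call has 1 to 12 rows; each row is the pose to reach, as a shift and turn from the pose commanded when the call began, along the tool's axes at that moment; what a row does not reach only later rows make up. A row lasts 1/10 s, in which the tool goes at most 50 mm and 8.59 degrees, less where a joint would pass 70% of its speed; a pose out of reach is approached as far as the arm can. A call with a gripper value outside its range is refused whole. The fingers move at their own pace and stop on an object; the grip force is fixed at half the most. Time passes only in rows, so rows that repeat a pose let the fingers close. It gives the time, the measured TCP pose, the force, the opening and the grip force at its end, in the units of the state.
- robot.state(): the state, without advancing time (a new reading comes with each control period).
- robot.camera(name): name is "scene" or "top"; returns the picture (480x640x3 uint8, red, green, blue); there is no depth.
- robot.camera_info(name): a dict with "fx", "fy", "cx", "cy" (pixels), "D" ([k1, k2, p1, p2, k3] as OpenCV has them; the pictures are not rectified), "camera_from_world" (4x4, takes a point from world to camera coordinates). Camera axes: x right, y down, z forward; pixel columns grow to the right and rows downward; lengths in mm; the calibration is good to about 2 mm. A picture is of the moment at which its call begins. camera_info takes no time and is no camera call.
- robot.finish_job(): hands the job in; it is judged then, once.
Trained networks look in the newest picture that a camera, given by its name, has taken for a name from the list of things; names that differ only in an ending like _2 or _b are one class to them, and where a whole thing is asked for, a point or a joint stands for the part that bears it (a point fixed in the world has none). Each returns a list of dicts, best first, with "confidence" (0 to 1); they miss things now and then, are a little off and sometimes report something else, mostly with a low value. They report only what shows in the picture. A call takes as long as a camera call. They do not tell look-alikes from the thing itself.
- robot.look_for(camera, label): "xyz" ([x, y, z] in mm, in world coordinates, good to about 4 mm: the middle of the surface that is visible of it).
- robot.regions_of(camera, label): "region" (480x640 bool, what is visible of it).
- robot.mark_of(camera, label): "xyz" ([x, y, z] in mm, in world coordinates, good to about 4 mm: a listed point, or the origin of a listed thing).
The state is a dict: "t": time; "joints": joint angles; "joint_velocities": joint speeds; "tau": joint torques, N m; "eef_pos": TCP position; "eef_rot": TCP orientation; "contact_force": force on the tool from outside, world axes, zero at the start; "wrist_torque": the same for the moment, N m; "grip_width": opening from 0.0 (shut) to 1.0 (fully open); "grip_force": force on a finger pad.
Only numpy, scipy, OpenCV 4.12 (cv2) and the standard library are available. Lean on these libraries where they do the work, as an engineer would, in place of code of your own. Each camera call takes 0.05 s, during which the arm holds its last target. There are 200 camera calls.

### The job

The light bar on the carving seller's bench has a flat battery. First switch the light off by pushing its red-tipped lever fully over to the side of the white diffuser; then pinch the battery's orange snap tab inward, keep it pressed while you lift the battery straight up out of its well, and set it down upright and gently in the empty charging cradle, lowering it right to the cradle's floor before you let go. Leave the charged battery in the other cradle, the carving, the phone and the planter where they are.

Things in the scene. Friction and masses are not known exactly. Their poses are not given: they have to be found in the camera images.
- light: Black light bar fixed to the bench, 120 (x) x 300 (y) x 50 mm high; origin at the centre of its underside. White diffuser on its +x long side. The flat battery stands in a well at x 0, y -85 mm: floor 8 mm up, 48 x 94 mm inside, with a catch lip over the +x edge; it is clear after rising 42 mm. The lever's block (70 x 50 x 25 mm high) stands on top at y +105 mm.
- switch (a joint): Lever angle, rad: 0 leaning fully to the bar's -x side (on), 1.0 leaning fully to the +x diffuser side (off); upright at 0.5. It turns about the bar's y direction, axis at x 0, y +105 mm, 72 mm above the bench; it stays where it is left and moves with under 2 N at the tip. Starts near 0.
- switch_tip (a point): Centre of the red ball, 26 mm across, at the end of the lever, 80 mm from its axis; moves with the lever.
- spent_center (a point): Centre (half-way up) of the flat battery: upright dark brick 44 (x) x 90 (y) x 100 mm high, 0.38 kg, red dot on top; axes are its own, z up, at first parallel to the light bar's. The orange snap tab is on its +x face; the hook that locks it in the well is part of the tab, so pulling without pressing the tab does not free it.
- tab_face (a point): Centre of the outer face of the tab's orange thumb pad, 48 mm wide x 32 mm high, standing 9 mm out of the battery's +x face when free, 28 mm above the battery's centre. Pinch between this pad and the opposite (-x) face of the battery: 53 mm across when free, 46 mm when pressed home.
- tab (a joint): How far the snap tab is pressed in, m: 0 free, 0.007 pressed home. Sprung: 4 N starts it, 11 N holds it home. The hook is clear of the catch from about 0.005. It springs back out when let go.
- cradle_free: The empty charging cradle, a shallow grey tray fixed to the bench, 74 (x) x 120 (y) mm outside, 60 x 106 mm inside; origin at the centre of its underside. Floor 6 mm, rim 14 mm above the bench. The battery stands on the floor with its 90 mm side along the cradle's y, either way round, 8 mm of room on each side.
- cradle_busy: The other, identical cradle, occupied by the charged battery; origin at the centre of its underside.
- charged_center (a point): Centre of the charged battery, same shape as the flat one, with a green dot; standing loose in the other cradle. Bystander.
- lotus_center (a point): Centre of a carved wooden lotus pedestal, 150 mm across, 50 mm high. Bystander.
- phone_center (a point): Centre of a phone lying flat, 76 x 160 x 10 mm. Bystander.
- planter_center (a point): Centre of a concrete planter cube, 90 x 90 x 75 mm, with a small plant to 125 mm. Bystander.
Mind the look-alikes: they are no part of the job. Leave any yellow look-alike of the part that bears spent_center alone.

How it is judged (in metres and radians):
On the way, in this order (a step that is already met when the one before it is completed fails the run):
1. the light is switched off (lever at 0.85 or more) with the battery still down in its well (value of joint switch above 0.85 rad and z of spent_center in the frame of light below 0.064 m), for 0.2 s.
2. with the light off and the snap tab held pressed, the battery is lifted upright, clear of the light bar (value of joint switch above 0.85 rad and value of joint tab above 0.0045 m and z of spent_center in the frame of light above 0.102 m and angle between spent_center's own z axis and vertical below 0.35 rad), for 0.1 s.
3. still pinched by the tab, the battery is lowered inside the empty cradle's rim, to within 7 mm of its floor (x of spent_center in the frame of cradle_free between -0.013 and 0.013 m and y of spent_center in the frame of cradle_free between -0.013 and 0.013 m and angle between spent_center's own z axis and vertical below 0.12 rad and angle between the y axis of spent_center and the y axis of cradle_free, either way round below 0.25 rad and height (world z) of spent_center below 0.063 m and value of joint tab above 0.0045 m), for 0.05 s.
At the end, for the whole second after the job is handed in: Flat battery released and at rest, tab sprung out, upright (7 deg) on the floor of the once-empty cradle: its centre under 59 mm above the bench, within 13 mm of the cradle centre along each axis, within 14 deg of square, either way round. Light lever off (0.85 or more) (x of spent_center in the frame of cradle_free between -0.013 and 0.013 m and y of spent_center in the frame of cradle_free between -0.013 and 0.013 m and angle between spent_center's own z axis and vertical below 0.12 rad and angle between the y axis of spent_center and the y axis of cradle_free, either way round below 0.25 rad and height (world z) of spent_center below 0.059 m and value of joint tab below 0.001 m and value of joint switch above 0.85 rad and linear speed of spent below 0.03 m/s and angular speed of spent below 0.2 rad/s); the robot touches nothing.
It fails at once if the charged battery is moved by more than 20 mm (distance of charged_center from where it was at the start of the episode above 0.02 m).
It fails at once if the carved lotus pedestal is moved by more than 20 mm (distance of lotus_center from where it was at the start of the episode above 0.02 m).
It fails at once if the phone is moved by more than 20 mm (distance of phone_center from where it was at the start of the episode above 0.02 m).
It fails at once if the planter is moved by more than 20 mm (distance of planter_center from where it was at the start of the episode above 0.02 m).
It fails at once if the flat battery is tipped by more than 40 degrees (angle between spent_center's own z axis and vertical above 0.7 rad).
It also fails if it takes over 48 s, if anything falls off the work surface, if the arm or the gripper's body presses on something with over 40 N, if the wrist force passes 120 N, or if a joint passes its speed limit or range.

## Working session

There is one attempt and no reset: what is moved stays moved. The work goes in short steps, Python scripts to look and compute and a tool call to move; the robot and the scene stay as the last step left them, time stands still between calls to the robot, and variables do not carry over. Pictures are saved under pics/ and viewed, at most 10 in all, crops included, and the job is handed in when it is done.

Besides the shell and the picture viewer there is one more tool, called after ">>>" in YAML: its name, and indented under it one key for each argument. apply_moves: Moves the arm, as the interface text tells. Its arguments: {"type":"object","properties":{"increments":{"type":"array"}},"required":["increments"]}

```bash
mkdir -p pics; python3 - <<'E'
from bench import robot
import cv2,numpy as np
for c in("scene","top"):
    im=robot.camera(c); cv2.imwrite(f"pics/{c}0.png",im[:,:,::-1])
    i=robot.camera_info(c);print(c,i['fx'],i['D'],np.round(np.linalg.inv(np.array(i['camera_from_world'])),2).tolist())
    for l in("light","switch_tip","spent_center","tab_face","cradle_free","cradle_busy","charged_center","lotus_center","phone_center","planter_center"):
        print(l,[(np.round(d['xyz']).tolist(),round(d['confidence'],2)) for d in robot.mark_of(c,l)][:4])
s=robot.state();print(s)
E
```

```text
scene 491.27995242904024 [0.00456942 0.         0.         0.         0.        ] [[0.69, 0.38, -0.62, 1301.21], [0.73, -0.38, 0.57, -602.84], [-0.02, -0.85, -0.53, 725.43], [0.0, 0.0, 0.0, 1.0]]
light [([514.0, 160.0, -0.0], 0.87)]
switch_tip [([468.0, 250.0, 146.0], 0.52)]
spent_center [([537.0, 71.0, 60.0], 0.94), ([392.0, -90.0, 51.0], 0.59)]
tab_face [([569.0, 75.0, 87.0], 0.6), ([386.0, -126.0, 77.0], 0.56)]
cradle_free [([500.0, -368.0, 1.0], 0.94)]
cradle_busy [([538.0, -187.0, -3.0], 0.97)]
charged_center [([541.0, -184.0, 56.0], 0.87)]
lotus_center [([789.0, 202.0, 25.0], 0.77), ([468.0, 251.0, 147.0], 0.48)]
phone_center [([714.0, -222.0, 3.0], 0.58), ([518.0, 158.0, -2.0], 0.52)]
planter_center [([641.0, 436.0, 36.0], 0.61)]
top 469.9705003211023 [-0.0259834  0.         0.         0.         0.       ] [[-0.01, -1.0, 0.09, 490.01], [-1.0, 0.01, -0.01, 51.11], [0.01, -0.09, -1.0, 1251.71], [0.0, 0.0, 0.0, 1.0]]
light [([523.0, 152.0, -4.0], 0.75)]
switch_tip [([465.0, 251.0, 152.0], 0.67), ([715.0, -214.0, 5.0], 0.24)]
spent_center [([536.0, 76.0, 59.0], 0.88), ([396.0, -9
[... 446 characters left out ...]
3630685,  1.59951186,  0.02122041,
        1.02108827, -0.11279292]), 'joint_velocities': array([-2.35779778e-05, -4.54711007e-04,  1.54264855e-03,  2.29892532e-04,
       -8.28706575e-05,  1.55440227e-03,  1.16841492e-04]), 'tau': array([ 2.55101913e-04, -9.26846766e+01,  1.97872058e+00, -3.70252454e+01,
        1.80793129e-02,  2.05425211e-03,  1.80873889e-05]), 'eef_pos': array([ 219.44450299, -585.1986376 ,  256.29205686]), 'eef_rot': array([ 9.83952205e-01,  1.78432220e-01, -8.02740687e-06, -4.70818948e-06]), 'contact_force': array([-0.76215275,  0.42323374, -0.43763262]), 'wrist_torque': array([ 0.03140599, -0.00518167, -0.01880055]), 'grip_force': 0.0, 'grip_width': 1.000458875038035}
```

View pics/scene0.png

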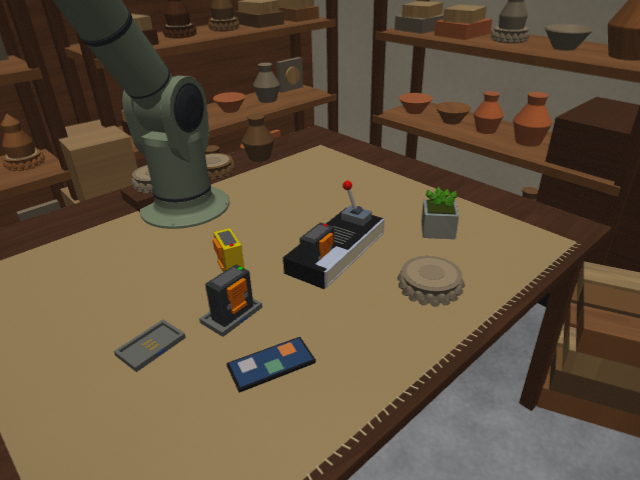

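View pics/top0.png

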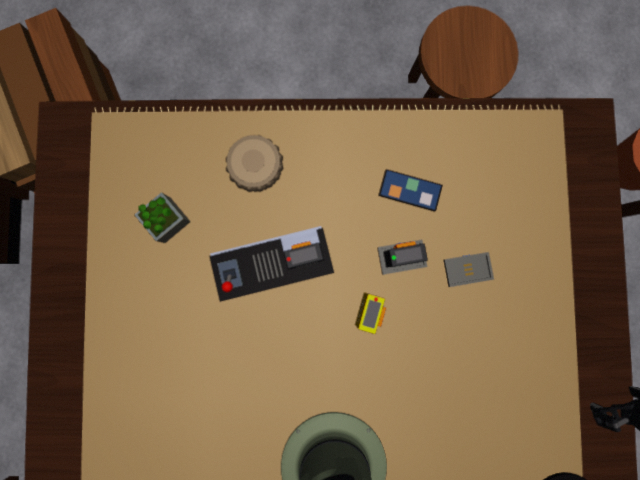

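```bash
cat > h.py <<'E'
from bench import robot
import cv2,numpy as np
def unproj(c,uv,z):
    i=robot.camera_info(c);K=np.array([[i['fx'],0,i['cx']],[0,i['fy'],i['cy']],[0,0,1]])
    n=cv2.undistortPoints(np.float64(uv).reshape(-1,1,2),K,np.array(i['D'])).reshape(-1,2)
    T=np.linalg.inv(np.array(i['camera_from_world']));d=np.c_[n,np.ones(len(n))]@T[:3,:3].T;o=T[:3,3]
    return o+d*((z-o[2])/d[:,2])[:,None]
def proj(c,p):
    i=robot.camera_info(c);K=np.array([[i['fx'],0,i['cx']],[0,i['fy'],i['cy']],[0,0,1]]);T=np.array(i['camera_from_world'])
    return cv2.projectPoints(np.float64(p).reshape(-1,1,3),cv2.Rodrigues(T[:3,:3])[0],T[:3,3],K,np.array(i['D']))[0].reshape(-1,2)
E
python3 - <<'E'
from h import *
im=robot.camera("top")
for l,z in(("light",50),("cradle_free",14),("spent_center",108),("cradle_busy",14)):
    r=robot.regions_of("top",l)
    for d in r[:2]:
        m=d['region'].astype(np.uint8); cs=cv2.findContours(m,0,2)[0]; c=max(cs,key=cv2.contourArea)
        w=unproj("top",c.reshape(-1,2).astype(float),z)[:,:2].astype(np.float32)
        q=cv2.minAreaRect(w);print(l,round(d['confidence'],2),np.round(q[0]),np.round(q[1]),round(q[2],1),np.round(cv2.boxPoints(q)).tolist())
a=cv2.resize(im[215:315,200:345],None,fx=4,fy=4,interpolation=cv2.INTER_CUBIC)
b=cv2.resize(im[230:300,430:510],None,fx=2.5,fy=4/1,interpolation=cv2.INTER_CUBIC) if 0 else None
cv2.imwrite("pics/crop1.png",a[:,:,::-1])
E
```

```text
light 0.76 [523. 155.] [126. 297.] 13.7 [[426.0, 285.0], [497.0, -4.0], [619.0, 25.0], [549.0, 314.0]]
light 0.16 [ 501. -352.] [ 72. 121.] 8.2 [[457.0, -297.0], [474.0, -417.0], [546.0, -407.0], [528.0, -286.0]]
cradle_free 0.87 [ 502. -363.] [ 75. 124.] 9.8 [[454.0, -308.0], [476.0, -430.0], [549.0, -417.0], [528.0, -296.0]]
cradle_free 0.57 [ 545. -194.] [ 57. 113.] 9.1 [[508.0, -143.0], [526.0, -254.0], [582.0, -245.0], [564.0, -134.0]]
spent_center 0.85 [398. -88.] [62. 90.] 72.6 [[346.0, -104.0], [432.0, -131.0], [450.0, -72.0], [364.0, -45.0]]
spent_center 0.58 [542.  72.] [58. 91.] 13.7 [[503.0, 110.0], [525.0, 21.0], [581.0, 35.0], [559.0, 123.0]]
cradle_busy 0.66 [ 536. -186.] [ 73. 121.] 8.7 [[490.0, -131.0], [509.0, -251.0], [581.0, -240.0], [563.0, -120.0]]
```

View pics/crop1.png

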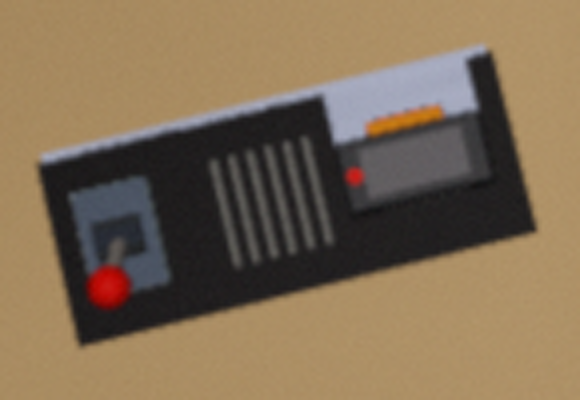

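The target is the dark battery with the red dot, standing in the bar at top px (303,256), dot (289,259). It fits "flat battery in the well". The yellow one at (372,313) is the look-alike, and the one with the green dot at (405,256) is the charged battery. The crop confirms this. The lever's red ball at (227,287) leans to -x, and the empty cradle is at (468,269).

```bash
cat >> h.py <<'E'
from scipy.spatial.transform import Rotation as R
def plan(xyz,yaw,pos=None,rot=None):
    "tool-frame row for TCP world xyz, tool y axis at yaw deg, z down"
    s=robot.state();p=s['eef_pos'] if pos is None else np.array(pos);r=R.from_quat(s['eef_rot'] if rot is None else rot)
    a=np.radians(yaw);y=np.array([np.cos(a),np.sin(a),0]);z=np.array([0,0,-1.]);t=R.from_matrix(np.c_[np.cross(y,z),y,z])
    print(np.round(r.inv().apply(np.array(xyz)-p),1),np.round(np.degrees((r.inv()*t).as_rotvec()),1))
def tri(uvs):
    A=[];b=[]
    for c,uv in uvs.items():
        p0=unproj(c,[uv],0)[0];p1=unproj(c,[uv],300)[0];d=(p1-p0)/np.linalg.norm(p1-p0);M=np.eye(3)-np.outer(d,d);A.append(M);b.append(M@p0)
    return np.linalg.solve(sum(A),sum(b))
def red(c,near,rad=25):
    im=robot.camera(c).astype(int);m=((im[:,:,0]>150)&(im[:,:,1]<60)&(im[:,:,2]<60)).astype(np.uint8)
    v,u=np.nonzero(m);k=np.hypot(u-near[0],v-near[1])<rad
    return np.array([u[k].mean(),v[k].mean()]),k.sum()
E
python3 - <<'E'
from h import *
u={};w={}
for c,a,b in(("top",(227,287),(289,259)),("scene",(347,185),(327,226))):
    u[c],n=red(c,a);w[c],n2=red(c,b,8);print(c,u[c],n,w[c],n2)
print("tip",tri(u),"dot",tri(w))
plan([480,-150,256],13.5)
E
```

```text
top [226.46428571 285.89285714] 56 [288.5 258.5] 12
scene [347.14814815 182.74074074] 27 [325.  224.5] 6
tip [466.09010236 248.86097355 153.95696202] dot [529.66786167 106.83268413 110.07835995]
[ 3.968e+02 -3.160e+02  3.000e-01] [ -0.   -0.  -82.9]
```

>>> apply_moves:
  increments:
    - [397, -316, 0, 0, 0, -83, 1]
    - [397, -316, 0, 0, 0, -83, 1]
    - [397, -316, 0, 0, 0, -83, 1]
    - [397, -316, 0, 0, 0, -83, 1]
    - [397, -316, 0, 0, 0, -83, 1]
    - [397, -316, 0, 0, 0, -83, 1]
    - [397, -316, 0, 0, 0, -83, 1]
    - [397, -316, 0, 0, 0, -83, 1]
    - [397, -316, 0, 0, 0, -83, 1]
    - [397, -316, 0, 0, 0, -83, 1]
    - [397, -316, 0, 0, 0, -83, 1]
    - [397, -316, 0, 0, 0, -83, 1]

```text
t: 2.75
eef_pos: [480.8, -148.6, 256.3]
eef_rot: [0.618, 0.786, 0.0, -0.0]
contact_force: [-0.7, -0.9, 0.8]
grip_width: 0.0
grip_force: 0.0
```

```bash
python3 - <<'E'
from h import *
plan([419,239,256],13.5);plan([419,239,145],13.5);plan([527,265,145],13.5)
E
```

```text
[391.2  31.7   0.4] [ 0.  -0.   0.2]
[391.1  31.7 111.4] [ 0.  -0.   0.2]
[390.8 142.8 111.4] [ 0.  -0.   0.2]
```

>>> apply_moves:
  increments:
    - [391, 31, 0, 0, 0, 0, 1]
    - [391, 31, 0, 0, 0, 0, 1]
    - [391, 31, 0, 0, 0, 0, 1]
    - [391, 31, 0, 0, 0, 0, 1]
    - [391, 31, 0, 0, 0, 0, 1]
    - [391, 31, 0, 0, 0, 0, 1]
    - [391, 31, 0, 0, 0, 0, 1]
    - [391, 31, 0, 0, 0, 0, 1]
    - [391, 31, 0, 0, 0, 0, 1]
    - [391, 31, 111, 0, 0, 0, 1]
    - [391, 31, 111, 0, 0, 0, 1]
    - [391, 31, 111, 0, 0, 0, 1]

```text
t: 3.95
eef_pos: [417.5, 234.6, 141.7]
eef_rot: [0.62, 0.785, -0.003, -0.001]
contact_force: [0.3, 0.6, 0.9]
grip_width: 0.001
grip_force: 0.0
```

```bash
python3 - <<'E'
from h import *
a=robot.camera("scene");cv2.imwrite("pics/s2.png",cv2.resize(a[80:300,230:470],None,fx=2.5,fy=2.5)[:,:,::-1])
print(red("scene",(347,183)))
plan([527,265,145],13.5)
E
```

```text
(array([347.10714286, 182.82142857]), np.int64(28))
[  2.7 112.1  -0.5] [-0.2  0.1 -0. ]
```

View pics/s2.png

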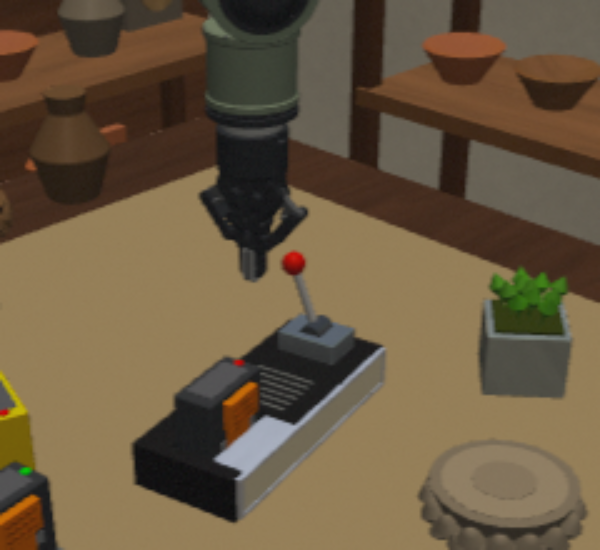

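The closed fingers are on the lever's -x side at ball height. The ball is at crop (293,262). I'll push along tool +y.

>>> apply_moves:
  increments:
    - [2, 25, 0, 0, 0, 0, 1]
    - [2, 45, 0, 0, 0, 0, 1]
    - [2, 60, 0, 0, 0, 0, 1]
    - [2, 75, 0, 0, 0, 0, 1]
    - [2, 85, 0, 0, 0, 0, 1]
    - [2, 92, 0, 0, 0, 0, 1]
    - [2, 98, 0, 0, 0, 0, 1]
    - [2, 102, 0, 0, 0, 0, 1]
    - [2, 102, 0, 0, 0, 0, 1]

```text
t: 4.95
eef_pos: [508.3, 260.8, 146.3]
eef_rot: [0.618, 0.786, -0.009, -0.003]
contact_force: [-78.8, -27.8, 66.1]
grip_width: 0.004
grip_force: 43.2
```

```bash
python3 - <<'E'
from h import *
u={}
for c,p in(("top",(226,262)),("scene",(375,190))):
    u[c],n=red(c,p,30);print(c,u[c],n)
print("tip",tri(u));print(unproj("top",[u['top']],150))
E
```

```text
top [nan nan] 0
scene [369.82758621 190.10344828] 29
tip [nan nan nan]
[[nan nan nan]]h.py:25: RuntimeWarning: Mean of empty slice.
  return np.array([u[k].mean(),v[k].mean()]),k.sum()
  ret = ret.dtype.type(ret / rcount)
```

>>> apply_moves:
  increments:
    - [0, -20, 0, 0, 0, 0, 1]
    - [0, -40, 0, 0, 0, 0, 1]
    - [0, -40, -50, 0, 0, 0, 1]
    - [0, -40, -100, 0, 0, 0, 0]
    - [0, -40, -110, 0, 0, 0, -1]
    - [0, -40, -110, 0, 0, 0, -1]

```text
t: 5.65
eef_pos: [479.4, 254.1, 258.4]
eef_rot: [0.619, 0.785, 0.002, 0.001]
contact_force: [0.5, -0.7, 0.2]
grip_width: 0.504
grip_force: 0.0
```

```bash
python3 - <<'E'
from h import *
u={}
for c,p in(("top",(226,262)),("scene",(375,190))):
    u[c],n=red(c,p,30);print(c,u[c],n)
print("tip",tri(u))
for c in("scene","top"):
    for l in("light","spent_center","tab_face","cradle_free"):
        print(c,l,[(np.round(d['xyz']).tolist(),round(d['confidence'],2)) for d in robot.mark_of(c,l)][:2])
print(robot.state()['contact_force'],robot.state()['eef_pos'])
E
```

```text
top [220.29310345 257.70689655] 58
scene [369.38709677 190.        ] 31
tip [531.8510506  264.55042211 149.82456823]
scene light [([713.0, -219.0, 4.0], 0.7), ([514.0, 158.0, -3.0], 0.61)]
scene spent_center [([536.0, 72.0, 60.0], 0.67), ([392.0, -93.0, 50.0], 0.64)]
scene tab_face [([387.0, -125.0, 73.0], 0.58)]
scene cradle_free [([505.0, -364.0, 3.0], 0.61)]
top light [([523.0, 150.0, -1.0], 0.57)]
top spent_center [([397.0, -97.0, 48.0], 0.86), ([540.0, 76.0, 61.0], 0.68)]
top tab_face [([572.0, 79.0, 84.0], 0.56), ([385.0, -125.0, 76.0], 0.53)]
top cradle_free [([502.0, -365.0, -4.0], 0.62)]
[-0.39589674  0.17919069  0.10037362] [478.39511936 253.94403082 254.91875049]
```

```bash
python3 - <<'E'
from h import *
p=unproj("top",[(230.3,274.7)],75)[0];print("block",p)
a=np.radians(13.5);ex=np.array([np.cos(a),np.sin(a)]);
for px in((226.46,285.9),(220.3,257.7)):
    q=unproj("top",[px],144)[0];print(q,(q-p)[:2]@ex)
plan([539,74,255],13.5)
im=robot.camera("top");a=cv2.resize(im[215:315,200:345],None,fx=5,fy=5,interpolation=cv2.INTER_CUBIC)
cv2.imwrite("pics/crop3.png",a[:,:,::-1])
E
```

```text
block [492.62862249 254.38852342  75.        ]
[466.44334309 251.33217635 144.        ] -26.175268101168733
[532.55859276 266.1731716  144.        ] 41.577773499195565
[-1.891e+02  1.670e+01 -1.000e-01] [-0.  -0.   0.1]
```

View pics/crop3.png

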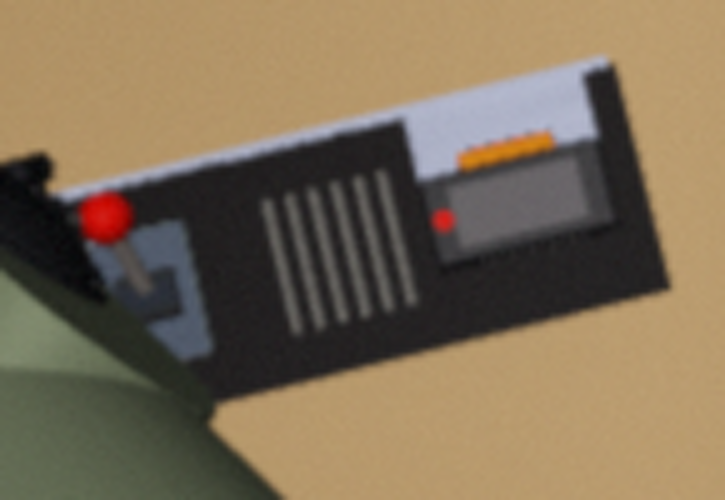

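The lever's ball is at crop (105,217), well over on the diffuser side, so the light is off. The battery's top face is centred at crop (516,202).

```bash
python3 - <<'E'
from h import *
c=unproj("top",np.array([(415,182),(595,140),(612,222),(442,265)])/5+[200,215],108);print(c,c.mean(0))
plan([540,73,255],13.5);plan([540,73,150],13.5)
E
```

```text
[[547.71040639 120.87824996 108.        ]
 [567.30182585  33.05263272 108.        ]
 [527.2560776   25.23354341 108.        ]
 [507.28169595 107.97393987 108.        ]] [537.38750145  71.78459149 108.        ]
[-190.3   17.4   -0. ] [-0.  -0.   0.1]
[-190.3   17.5  105. ] [-0.  -0.   0.1]
```

>>> apply_moves:
  increments:
    - [-190, 18, 0, 0, 0, 0, -1]
    - [-190, 18, 0, 0, 0, 0, -1]
    - [-190, 18, 0, 0, 0, 0, -1]
    - [-190, 18, 0, 0, 0, 0, -1]
    - [-190, 18, 0, 0, 0, 0, -1]
    - [-190, 18, 100, 0, 0, 0, -1]
    - [-190, 18, 100, 0, 0, 0, -1]
    - [-190, 18, 100, 0, 0, 0, -1]
    - [-190, 18, 100, 0, 0, 0, -1]

```text
t: 7.1
eef_pos: [540.5, 74.1, 156.1]
eef_rot: [0.618, 0.786, -0.0, -0.001]
contact_force: [0.0, -0.4, 1.0]
grip_width: 1.001
grip_force: 0.0
```

```bash
python3 - <<'E'
from h import *
a=robot.camera("scene");cv2.imwrite("pics/s4.png",cv2.resize(a[140:300,260:420],None,fx=3.7,fy=3.7)[:,:,::-1])
print(robot.state()['eef_pos'],robot.state()['grip_width'])
plan([540,72,92],13.5)
E
```

```text
[541.31689931  74.15567228 157.2026116 ] 0.9985215875790493
[-1.8 -1.9 65.2] [ 0.1 -0.   0.1]
```

View pics/s4.png

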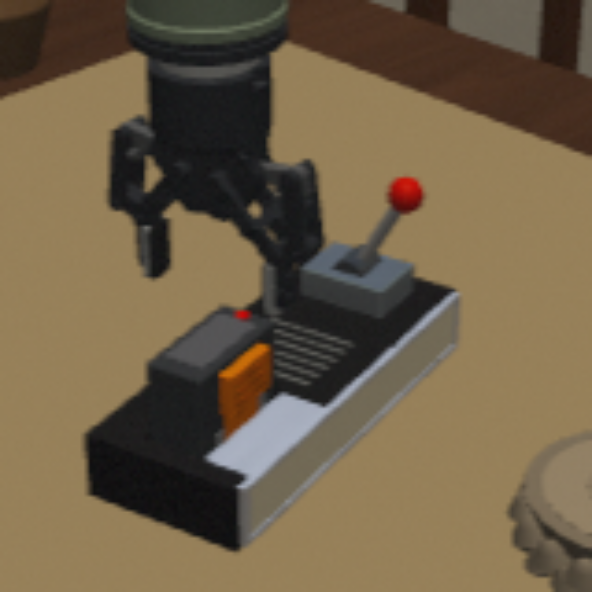

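The lever leans to the diffuser side, and the open fingers straddle the battery's x faces. I'll descend and pinch.

>>> apply_moves:
  increments:
    - [-2, -2, 25, 0, 0, 0, -1]
    - [-2, -2, 50, 0, 0, 0, -1]
    - [-2, -2, 65, 0, 0, 0, -1]
    - [-2, -2, 65, 0, 0, 0, -1]
    - [-2, -2, 65, 0, 0, 0, -1]

```text
t: 7.65
eef_pos: [539.8, 71.3, 91.7]
eef_rot: [0.619, 0.786, 0.001, 0.001]
contact_force: [0.1, 1.2, -0.5]
grip_width: 0.997
grip_force: 0.0
```

>>> apply_moves:
  increments:
    - [0, 0, 0, 0, 0, 0, -0.3]
    - [0, 0, 0, 0, 0, 0, 0.2]
    - [0, 0, 0, 0, 0, 0, 0.6]
    - [0, 0, 0, 0, 0, 0, 1]
    - [0, 0, 0, 0, 0, 0, 1]
    - [0, 0, 0, 0, 0, 0, 1]

```text
t: 8.25
eef_pos: [539.3, 71.0, 91.6]
eef_rot: [0.619, 0.786, 0.0, 0.001]
contact_force: [-6.1, -1.9, 24.0]
grip_width: 0.511
grip_force: 59.5
```

>>> apply_moves:
  increments:
    - [0, 0, -5, 0, 0, 0, 1]
    - [0, 0, -12, 0, 0, 0, 1]
    - [0, 0, -22, 0, 0, 0, 1]
    - [0, 0, -36, 0, 0, 0, 1]
    - [0, 0, -52, 0, 0, 0, 1]
    - [0, 0, -70, 0, 0, 0, 1]
    - [0, 0, -85, 0, 0, 0, 1]
    - [0, 0, -90, 0, 0, 0, 1]
    - [0, 0, -90, 0, 0, 0, 1]

```text
t: 9.15
eef_pos: [539.3, 70.9, 181.1]
eef_rot: [0.619, 0.786, 0.0, 0.0]
contact_force: [-0.0, -0.1, -4.2]
grip_width: 0.509
grip_force: 62.1
```

```bash
python3 - <<'E'
from h import *
a=robot.camera("scene");cv2.imwrite("pics/s5.png",cv2.resize(a[100:300,240:440],None,fx=3,fy=3)[:,:,::-1])
for c in("scene","top"):
  for l in("spent_center","cradle_free"):
    robot.camera(c);print(c,l,[(np.round(d['xyz']).tolist(),round(d['confidence'],2)) for d in robot.mark_of(c,l)][:2])
im=robot.camera("top")
cv2.imwrite("pics/cr5.png",cv2.resize(im[235:300,430:510],None,fx=8,fy=8,interpolation=cv2.INTER_CUBIC)[:,:,::-1])
print(robot.state()['eef_pos'],robot.state()['contact_force'])
E
```

```text
scene spent_center [([395.0, -92.0, 52.0], 0.85), ([537.0, 73.0, 149.0], 0.79)]
scene cradle_free [([501.0, -364.0, 2.0], 0.61)]
top spent_center []
top cradle_free [([502.0, -366.0, -4.0], 0.79)]
[538.99608591  71.06779164 180.09311703] [-0.08030077 -0.21764651 -2.34221399]
```

View pics/s5.png

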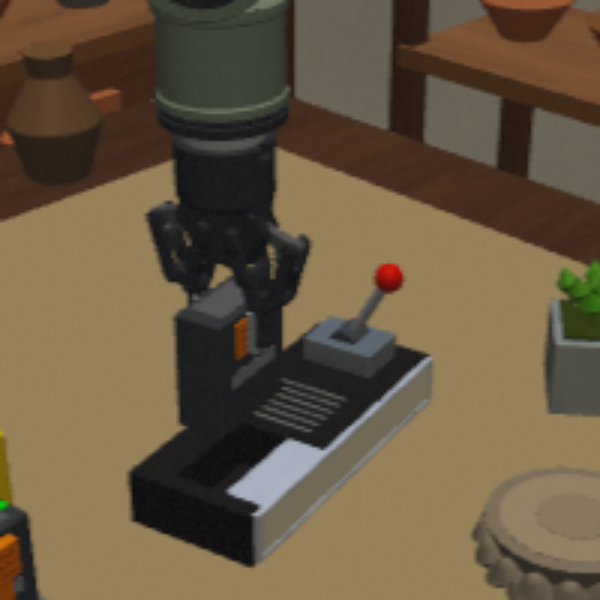

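View pics/cr5.png

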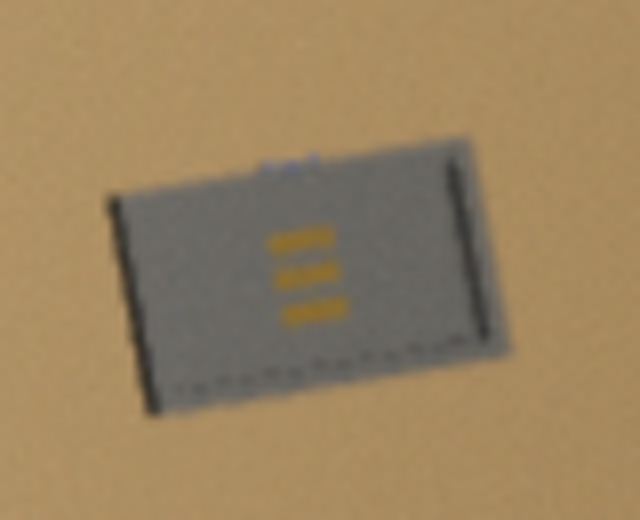

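The battery is up, upright, with the tab pressed. The lever is still over on the diffuser side. The empty cradle's outline has crop corners (112,197), (468,140), (510,352) and (152,412), with its contacts centred at (308,277).

```bash
python3 - <<'E'
from h import *
f=lambda p,z:unproj("top",np.array(p)/8+[430-.44,235-.44],z)
print(f([(308,277)],6)); c=f([(118,197),(468,140),(510,352),(156,412)],12);print(c.round(1).tolist(),c.mean(0))
d=c[0]-c[1];e=c[3]-c[2];print(np.degrees(np.arctan2(-d[0],d[1])),np.degrees(np.arctan2(-e[0],e[1])))
# battery y end yaw, waypoints
x,y=502,-364
plan([x,y,180],9.5); plan([560,-150,180],11)
E
```

```text
[[ 500.25620935 -364.49771076    6.        ]]
[[527.4, -300.0, 12.0], [545.0, -418.0, 12.0], [474.6, -429.1, 12.0], [456.4, -310.2, 12.0]] [ 500.85433905 -364.33106416   12.        ]
8.476353397515522 8.698437514512891
[-4.143e+02 -1.380e+02  1.000e-01] [-0.  -0.   4.1]
[-2.198e+02 -3.140e+01  1.000e-01] [-0.  -0.   2.6]
```

```bash
python3 - <<'E'
from h import *
plan([501.5,-365.3,245],8.8)
E
```

```text
[-415.4 -138.8  -64.9] [-0.  -0.   4.8]
```

>>> apply_moves:
  increments:
    - [0, 0, -25, 0, 0, 0, 1]
    - [0, 0, -50, 0, 0, 0, 1]
    - [-14, -5, -65, 0, 0, 0, 1]
    - [-42, -14, -65, 0, 0, 1, 1]
    - [-83, -28, -65, 0, 0, 2, 1]
    - [-124, -42, -65, 0, 0, 3, 1]
    - [-165, -55, -65, 0, 0, 4, 1]
    - [-206, -69, -65, 0, 0, 4.8, 1]
    - [-247, -83, -65, 0, 0, 4.8, 1]
    - [-288, -96, -65, 0, 0, 4.8, 1]
    - [-325, -109, -65, 0, 0, 4.8, 1]
    - [-350, -117, -65, 0, 0, 4.8, 1]

```text
t: 10.85
eef_pos: [506.3, -299.8, 245.0]
eef_rot: [0.652, 0.758, -0.0, -0.0]
contact_force: [0.5, 0.3, -3.8]
grip_width: 0.511
grip_force: 62.6
```

```bash
python3 - <<'E'
from h import *
plan([501.5,-365.3,245],8.8)
E
```

```text
[-64.  -14.6   0.1] [-0.   0.  -0.2]
```

>>> apply_moves:
  increments:
    - [-25, -6, 0, 0, 0, 0, 1]
    - [-50, -11, 0, 0, 0, 0, 1]
    - [-64, -14.5, 0, 0, 0, 0, 1]
    - [-64, -14.5, 20, 0, 0, 0, 1]
    - [-64, -14.5, 50, 0, 0, 0, 1]
    - [-64, -14.5, 80, 0, 0, 0, 1]
    - [-64, -14.5, 105, 0, 0, 0, 1]
    - [-64, -14.5, 120, 0, 0, 0, 1]
    - [-64, -14.5, 120, 0, 0, 0, 1]
    - [-64, -14.5, 120, 0, 0, 0, 1]

```text
t: 11.85
eef_pos: [503.3, -362.0, 126.1]
eef_rot: [0.651, 0.759, 0.0, 0.0]
contact_force: [0.9, -0.7, -2.6]
grip_width: 0.507
grip_force: 62.7
```

```bash
python3 - <<'E'
from h import *
a=robot.camera("scene").copy();
for l in("spent_center","cradle_free"):print(l,[(np.round(d['xyz']).tolist(),round(d['confidence'],2)) for d in robot.mark_of("scene",l)][:3])
cv2.imwrite("pics/s6.png",cv2.resize(a[220:400,70:270],None,fx=3.3,fy=3.3,interpolation=cv2.INTER_CUBIC)[:,:,::-1])
print(robot.state()['eef_pos']);plan([501.5,-365.3,90],8.8)
E
```

```text
spent_center [([502.0, -358.0, 94.0], 0.94), ([392.0, -91.0, 50.0], 0.81)]
cradle_free [([500.0, -365.0, 2.0], 0.97)]
[ 503.35158662 -362.42161935  126.63236394]
[-2.5 -2.3 36.6] [ 0.1  0.1 -0. ]
```

View pics/s6.png

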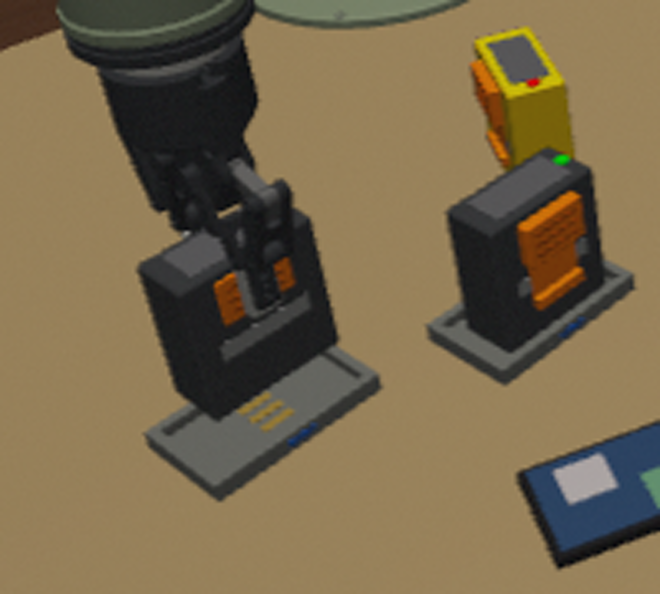

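The battery hangs upright over the cradle, aligned with it. I'll apply the small correction and lower gently.

>>> apply_moves:
  increments:
    - [-2.5, -2.5, 8, 0, 0, 0, 1]
    - [-2.5, -2.5, 18, 0, 0, 0, 1]
    - [-2.5, -2.5, 26, 0, 0, 0, 1]
    - [-2.5, -2.5, 30, 0, 0, 0, 1]
    - [-2.5, -2.5, 33, 0, 0, 0, 1]
    - [-2.5, -2.5, 35, 0, 0, 0, 1]
    - [-2.5, -2.5, 35, 0, 0, 0, 1]
    - [-2.5, -2.5, 35, 0, 0, 0, 1]

```text
t: 12.8
eef_pos: [500.8, -365.0, 90.5]
eef_rot: [0.651, 0.759, 0.0, 0.0]
contact_force: [-0.2, 0.3, -3.9]
grip_width: 0.508
grip_force: 62.7
```

Nothing is touching yet (−3.9 N is just the weight), so I'll inch down.

>>> apply_moves:
  increments:
    - [0, 0, 1, 0, 0, 0, 1]
    - [0, 0, 1.5, 0, 0, 0, 1]
    - [0, 0, 1.5, 0, 0, 0, 1]

```text
t: 13.1
eef_pos: [500.9, -365.1, 89.7]
eef_rot: [0.651, 0.759, -0.0, 0.0]
contact_force: [-3.6, 1.9, 10.0]
grip_width: 0.511
grip_force: 64.3
```

It's on the floor at the expected height. Releasing and retreating.

>>> apply_moves:
  increments:
    - [0, 0, 0, 0, 0, 0, 0]
    - [0, 0, 0, 0, 0, 0, -0.3]
    - [0, 0, 0, 0, 0, 0, -1]
    - [0, 0, 0, 0, 0, 0, -1]
    - [0, 0, 0, 0, 0, 0, -1]
    - [0, 0, -20, 0, 0, 0, -1]
    - [0, 0, -50, 0, 0, 0, -1]
    - [0, 0, -90, 0, 0, 0, -1]
    - [0, 0, -130, 0, 0, 0, -1]
    - [0, 0, -150, 0, 0, 0, -1]
    - [0, 0, -150, 0, 0, 0, -1]

```text
t: 14.2
eef_pos: [501.8, -365.6, 242.0]
eef_rot: [0.651, 0.759, 0.0, 0.002]
contact_force: [0.3, 0.4, -0.1]
grip_width: 1.0
grip_force: 0.0
```

```bash
python3 - <<'E'
from h import *
a=robot.camera("scene").copy();
for l in("spent_center","cradle_free","charged_center"):print(l,[(np.round(d['xyz']).tolist(),round(d['confidence'],2)) for d in robot.mark_of("scene",l)][:3])
print(red("scene",(369,190)))
cv2.imwrite("pics/s7.png",cv2.resize(a[160:400,70:400],None,fx=2.4,fy=2.4,interpolation=cv2.INTER_CUBIC)[:,:,::-1])
print(robot.state()['eef_pos'],robot.state()['contact_force'])
E
```

```text
spent_center [([394.0, -92.0, 51.0], 0.97), ([492.0, -364.0, 60.0], 0.61)]
cradle_free [([503.0, -368.0, -1.0], 0.64)]
charged_center [([540.0, -186.0, 57.0], 0.89), ([790.0, 202.0, 26.0], 0.62)]
(array([369.28125, 190.03125]), np.int64(32))
[ 500.31941001 -364.75352605  237.69986669] [ 0.53401456 -0.31908981 -0.12417782]
```

View pics/s7.png

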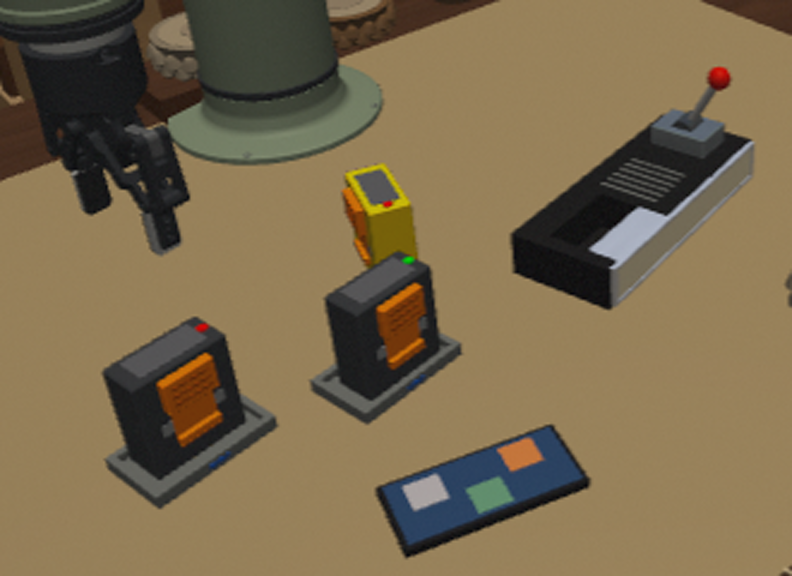

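The flat battery (red dot at crop (202,327)) sits upright inside the cradle rim with its tab out. The lever's ball at crop (719,77) is on the off side.

```bash
python3 -c "
from bench import robot
print(robot.finish_job())"
```

```text
the job is handed in; nothing more can be done
None
```

The job is handed in, with no verdict returned: the last picture shows the lever on the off side and the flat battery upright in the once-empty cradle with its tab out; one caution is that the lever push reached about 107 N at the wrist (limit 120 N) before I backed off.

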